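Sort rocking tins from steady ones into tray and drawer

ROBOT

A 7-joint arm with a two-finger parallel gripper is mounted at the origin on the work surface. World frame = base frame: x ahead of the robot, y to its left, z up, the work surface at z = 0. Lengths are in m, angles in degrees, forces in N, time in s.
With the tool pointing down it reaches from about 0.35 to 0.9 m from the base axis. Payload 7.2 kg.
Tool frame: the origin (TCP) lies midway between the tips of the shut fingers; the grasp point (between the pads) lies 19 mm behind it; z points along the fingers, y is the line along which they close (so a half turn about z gives the same grasp; the last joint's range is limited). The gripper opens to 88 mm and grips with 3 to 60 N. Pads are 20 mm wide; open, the fingers measure 115 mm over their backs; the gripper's body (75 mm by 178 mm) begins 61 mm behind the grasp point.
Start: joints at [64.733, 23.554, -0.728, 91.456, 0.321, 64.991, -4.71], TCP at [0.228, -0.582, 0.223] pointing down, gripper open.
Joint ranges: [-169.25, 169.25], [-16.82, 113.86], [-84.01, 82.57], [7.8, 145.47], [-59.2, 239.2], [7.22, 106.19], [-163.78, 163.78]. Speed limits (degrees/s): [136.94, 136.94, 172.46, 172.46, 180, 180, 180].

INTERFACE

Orientations are given as a 3x3 rotation matrix whose columns are the frame's x, y, z axes.
In Python, from bench import read_state, grab_frame, close_job gives the robot as it stands.
- The arm moves only by the tool servo_tool, never from a script. Its argument "plan" is a list of rows, each a list of 5 numbers: the closure, from -1 (fully open) to 1 (shut), then the shift along the tool's x, y, z in cm, then the turn about the tool's z in rad. In form: [[fingers, dx, dy, dz, twist], ...]. A call has 1 to 10 rows; each row shifts and turns the commanded pose from where the row before left it, along the tool's axes as they then stand; what a row does not reach is not made up. A row lasts 1/8 s, in which the tool goes at most 62.5 mm and 10.7 degrees, less where a joint would pass 70% of its speed; a pose out of reach is approached as far as the arm can. A call with a gripper value outside its range is refused whole. The fingers move at their own pace and stop on an object; the grip force is fixed at half the most. Time passes only in rows, so rows that do not move let the fingers close. It gives the time, the measured TCP pose, the force, the opening and the grip force at its end, in the units of the state.
- read_state(): the state, without advancing time (a new reading comes with each control period).
- grab_frame(name): name is "scene" or "side" or "wrist"; returns a dict with "img" (384x512x3 uint8, blue, green, red), "depth" (384x512 float32, m along the optical axis (not along the pixel's ray), 0 where there is no reading), "fx", "fy", "cx", "cy" (pixels), "R" (3x3) and "t" (3): a world point X has camera coordinates R X + t. Camera axes: x right, y down, z forward; pixel columns grow to the right and rows downward; lengths in m; the calibration is good to about 2 mm. A picture is of the moment at which its call begins.
- close_job(): hands the job in; it is judged then, once.
The state is a dict: "time_s": time; "joints": joint angles; "joint_vel": joint speeds; "tau": joint torques, N m; "tool_pos": TCP position; "tool_rot": TCP orientation; "contact_force": force on the tool from outside, world axes, zero at the start; "torque": the same for the moment, N m; "opening": finger opening in m; "grasp_force": force on a finger pad.
Only numpy, scipy, OpenCV 4.12 (cv2) and the standard library are available. Lean on these libraries where they do the work, as an engineer would, in place of code of your own. Each camera call takes 0.05 s, during which the arm holds its last target. There are 200 camera calls.

TASK

Some of the lidded tins on the bench have bulged bottoms and rock when pressed at the rim, while the others stand steady. First press the tins at the rim, where they stand, to find those that rock; then open the drawer of the low grey cabinet, stand every steady tin on the drawer's floor and every rocking tin on the floor of the shallow black tray, all upright, and then shut the drawer fully. Leave everything else on the bench where it lies.

Things in the scene. Friction and masses are not known exactly. Their poses are not given: they have to be found in the camera images.
- tin_a: round lidded aluminium tin, 54 mm across, 34 mm high, about 0.12 kg, maybe absent; origin at the centre of its underside. Some are flat-bottomed; others, alike from above, balance level on a bulge 16 mm across, 4.5 mm deep: pressed slowly at the rim (20 mm off centre, up to 8 N) these tip 13 degrees: that spot sinks 2 to 3 mm, the far rim rises 8, and they right themselves. Kinds change places at each start
- tin_b: round lidded aluminium tin, 54 mm across, 34 mm high, about 0.12 kg, maybe absent; origin at the centre of its underside. Some are flat-bottomed; others, alike from above, balance level on a bulge 16 mm across, 4.5 mm deep: pressed slowly at the rim (20 mm off centre, up to 8 N) these tip 13 degrees: that spot sinks 2 to 3 mm, the far rim rises 8, and they right themselves. Kinds change places at each start
- tin_c: round lidded aluminium tin, 54 mm across, 34 mm high, about 0.12 kg, maybe absent; origin at the centre of its underside. Some are flat-bottomed; others, alike from above, balance level on a bulge 16 mm across, 4.5 mm deep: pressed slowly at the rim (20 mm off centre, up to 8 N) these tip 13 degrees: that spot sinks 2 to 3 mm, the far rim rises 8, and they right themselves. Kinds change places at each start
- tin_d: round lidded aluminium tin, 54 mm across, 34 mm high, about 0.12 kg, maybe absent; origin at the centre of its underside. Some are flat-bottomed; others, alike from above, balance level on a bulge 16 mm across, 4.5 mm deep: pressed slowly at the rim (20 mm off centre, up to 8 N) these tip 13 degrees: that spot sinks 2 to 3 mm, the far rim rises 8, and they right themselves. Kinds change places at each start
- tin_e: round lidded aluminium tin, 54 mm across, 34 mm high, about 0.12 kg, maybe absent; origin at the centre of its underside. Some are flat-bottomed; others, alike from above, balance level on a bulge 16 mm across, 4.5 mm deep: pressed slowly at the rim (20 mm off centre, up to 8 N) these tip 13 degrees: that spot sinks 2 to 3 mm, the far rim rises 8, and they right themselves. Kinds change places at each start
- unit_drawer0 (a joint): opening of the cabinet's one drawer in m: 0 shut, 0.149 fully out; stiffness none, about 1 N of friction, no catch; it may start slightly ajar
- unit_drawer0_handle (a point): middle of the drawer's handle, a horizontal steel bar 11 mm thick, 120 mm long, 35 mm out from the drawer's front (29 mm free between), 52 mm above the bench; moves with the drawer. Axes as the cabinet's: -x is the way the drawer pulls out, y runs along the bar
- drawer_floor (a point): point on the drawer's inner floor, 22 mm above the bench, mid-width, 65 mm behind the inner face of its front; moves with the drawer; axes as the cabinet's, -x towards the handle. Inside it is 222 mm wide (y) and 175 mm long; side walls 46 mm, front panel 56 mm above this floor. Drawn 138 mm out, it is open from above from 65 mm before to 65 mm behind this point
- unit: low grey cabinet standing fixed on the bench, 220 mm deep (x), 260 mm wide (y), 90 mm high, with one drawer; origin at the centre of its underside, -x is its front, the side where the drawer comes out
- tray_in (a point): centre of the inner floor of the shallow black tray, 4 mm above the bench; x along the tray. The tray is fixed, 240 mm (x) by 130 mm (y) by 14 mm high outside, walls 4 mm thick
- ruler_block: steel ruler block 150 x 28 x 14 mm lying on the bench, long along its x, origin at the centre of its underside; to be left alone
- varistor: green ceramic varistor disc 24 mm across, 7 mm thick, lying flat, origin at the centre of its underside; to be left alone
- probe: red logic probe 150 mm long (x), 16 mm thick, lying on the bench, origin below its middle; to be left alone
- pump: black desoldering pump with rubber feet 190 mm long (x), 22 mm thick, lying on the bench, origin below its middle; to be left alone
- transformer: small transformer, 30 x 34 x 22 mm, origin at the centre of its underside; to be left alone
- heatsink: finned aluminium heat sink 50 x 40 x 30 mm, origin at the centre of its underside; to be left alone
Not all that is in view belongs to the job. Leave any green or turquoise look-alike of the tin_c alone.

How it is judged:
By the outcome, as a careful person would: the job done as asked, in the order asked, and still so for the second after the job is handed in, with the robot touching nothing.
Of tin_a, tin_c, tin_d only 2 to 3 are there at a start; the rules pass over those that are not, and their reading is None.
Of tin_b, tin_e only 1 to 2 are there at a start; the rules pass over those that are not, and their reading is None.
At some moment in a run one of tin_a, tin_b, tin_c, tin_d, tin_e may be knocked a few centimetres aside while the robot is not near it.
It also fails if it takes over 210 s, if anything falls off the work surface, if the arm or the gripper's body presses on something with over 40 N, if the wrist force passes 120 N, or if a joint passes its speed limit or range.

## Working session

There is one attempt and no reset: what is moved stays moved. The work goes in short steps, Python scripts to look and compute and a tool call to move; the robot and the scene stay as the last step left them, time stands still between calls to the robot, and variables do not carry over. Pictures are saved under pics/ and viewed, at most 14 in all, crops included, and the job is handed in when it is done.

Besides the shell and the picture viewer there is one more tool, called after "Request:" in YAML: its name, and indented under it one key for each argument. servo_tool: Moves the arm, as the interface text tells. Its arguments: {"type":"object","properties":{"plan":{"type":"array"}},"required":["plan"]}

```bash
mkdir -p pics; cat > h.py <<'E'
import numpy as np, cv2
from bench import *
def world(f,u,v,z=None):
    R=np.array(f["R"]);t=np.array(f["t"]);ray=np.array([(u-f["cx"])/f["fx"],(v-f["cy"])/f["fy"],1])
    c=-R.T@t; d=R.T@ray
    if z is None: return c+d*f["depth"][int(v),int(u)]
    return c+d*(z-c[2])/d[2]
E
python3 - <<'E'
from h import *
ims=[]
for n in ["scene","side"]:
    f=grab_frame(n); cv2.imwrite(f"pics/{n}0.png",cv2.resize(f["img"],(800,600),interpolation=cv2.INTER_CUBIC)); np.save(n+"0.npy",f,allow_pickle=True)
    print(n,-np.array(f["R"]).T@f["t"],np.array(f["R"])[2])
s=read_state();print(s["tool_pos"],s["tool_rot"],s["opening"],s["time_s"],s["contact_force"])
E
```

```text
scene [1.28311567 0.16544465 0.64603404] [-0.75408084 -0.11375915 -0.64685466]
side [0.27749155 0.9213501  0.72202678] [ 0.2751646  -0.75230795 -0.59859601]
[ 0.22748112 -0.58166055  0.22193015] [[ 9.31283678e-01  3.64294374e-01 -5.66345996e-04]
 [ 3.64294808e-01 -9.31282821e-01  1.26516061e-03]
 [-6.65374047e-05 -1.38454033e-03 -9.99999039e-01]] 0.08765503345205815 0.1 [-0.02040558  1.07011359  0.08597718]
```

View pics/scene0.png

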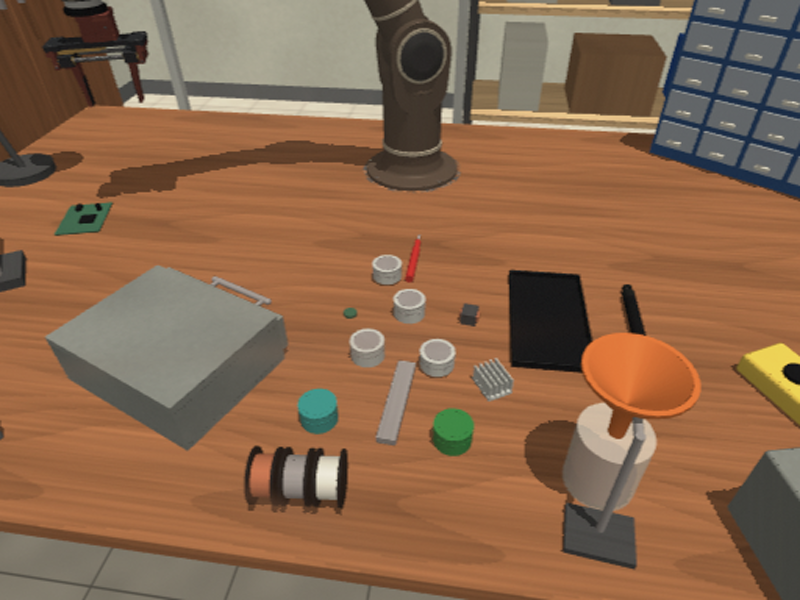

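View pics/side0.png

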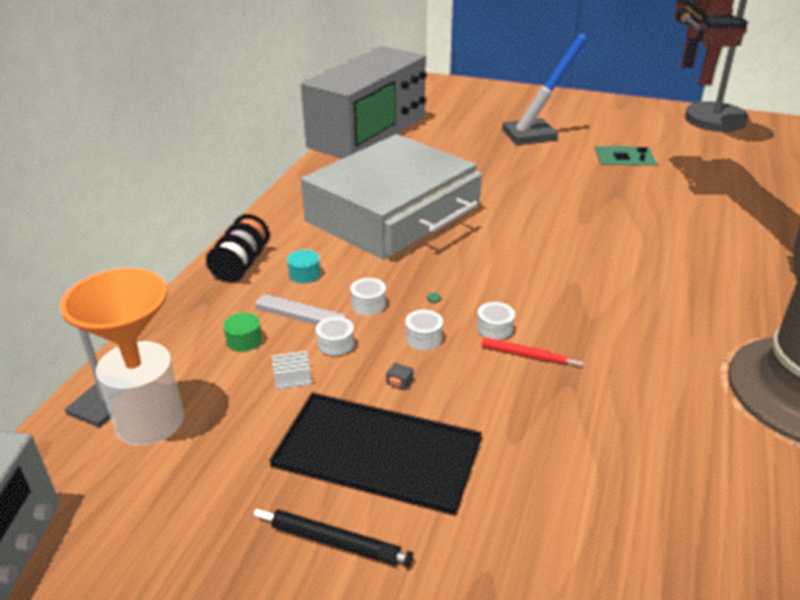

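The four bare aluminium tins are in scene at (387,264), (409,299), (367,341) and (437,351). The teal disc at (318,410) and green one at (453,430) are look-alikes to leave alone. The cabinet is on the left with its handle at (240,291), and the tray is at (549,318).

```bash
python3 - <<'E'
from h import *
S=np.load("scene0.npy",allow_pickle=True).item();D=np.load("side0.npy",allow_pickle=True).item()
def p(n,f,u,v,z): print(n,np.round(world(f,u*.64,v*.64,z)[:3],4))
for n,a,b,z in [("1",(387,263),(496,312),.034),("2",(409,298),(424,322),.034),("3",(367,340),(368,289),.034),("4",(437,350),(335,328),.034),
 ("handL",(212,281),(432,224),.052),("handR",(268,300),(475,205),.052),
 ("trfarL",(510,271),(481,435),.014),("trfarR",(580,274),(456,511),.014),("trnearR",(592,369),(272,463),.014),("trnearL",(511,364),(313,396),.014),
 ("cabback",(160,266),(481,178),.09),("cabfrontR",(286,320),(385,222),.09),("cabbackR",(186,412),(303,184),.09),("cabL",(50,340),(396,137),.09),
 ("probeTip",(419,238),(582,364),.01),("probeEnd",(410,278),(484,343),.01),("var",(350,313),(433,297),.007),("trafo",(469,312),(400,373),.022),("hs",(492,378),(291,365),.03),("rulA",(405,363),(343,318),.014),("rulB",(388,441),(258,302),.014)]:
    p(n,S,*a,z);p("   ",D,*b,z)
# crop for tins
for nm,f,(x0,y0,x1,y1) in [("s",S,(190,140,370,300)),]:
    cv2.imwrite("pics/crop0.png",cv2.resize(f["img"][y0:y1,x0:x1],(675,600),interpolation=cv2.INTER_CUBIC))
E
```

```text
1 [0.4533 0.0135 0.034 ]
    [0.4493 0.0168 0.034 ]
2 [0.5485 0.0674 0.034 ]
    [0.5441 0.0758 0.034 ]
3 [0.6601 0.0158 0.034 ]
    [0.6537 0.0242 0.034 ]
4 [0.6672 0.1268 0.034 ]
    [0.6632 0.1324 0.034 ]
handL [ 0.5702 -0.2733  0.052 ]
    [ 0.6103 -0.1707  0.052 ]
handR [ 0.6067 -0.1605  0.052 ]
    [ 0.5573 -0.2603  0.052 ]
trfarL [0.4206 0.2407 0.014 ]
    [0.4101 0.2508 0.014 ]
trfarR [0.4127 0.369  0.014 ]
    [0.4069 0.3761 0.014 ]
trnearR [0.6558 0.3641 0.014 ]
    [0.6405 0.3814 0.014 ]
trnearL [0.662  0.2417 0.014 ]
    [0.6431 0.2561 0.014 ]
cabback [ 0.5884 -0.3483  0.09  ]
    [ 0.5571 -0.2935  0.09  ]
cabfrontR [ 0.6913 -0.098   0.09  ]
    [ 0.6666 -0.0898  0.09  ]
cabbackR [ 0.8759 -0.1708  0.09  ]
    [ 0.8527 -0.1678  0.09  ]
cabL [ 0.7789 -0.4215  0.09  ]
    [ 0.7632 -0.4115  0.09  ]
probeTip [0.3268 0.0581 0.01  ]
    [0.3101 0.0651 0.01  ]
probeEnd [0.4617 0.0576 0.01  ]
    [0.4538 0.0653 0.01  ]
var [ 0.5703 -0.0327  0.007 ]
    [ 0.5613 -0.0246  0.007 ]
trafo [0.5573 0.1709 0.022 ]
    [0.5443 0.1816 0.022 ]
hs [0.7101 0.2121 0.03  ]
    [0.6901 0.2244 0.03  ]
rulA [0.6823 0.0791 0.014 ]
    [0.6727 0.0826 0.014 ]
rulB [0.8296 0.0765 0.014 ]
    [0.8164 0.0885 0.014 ]
```

View pics/crop0.png

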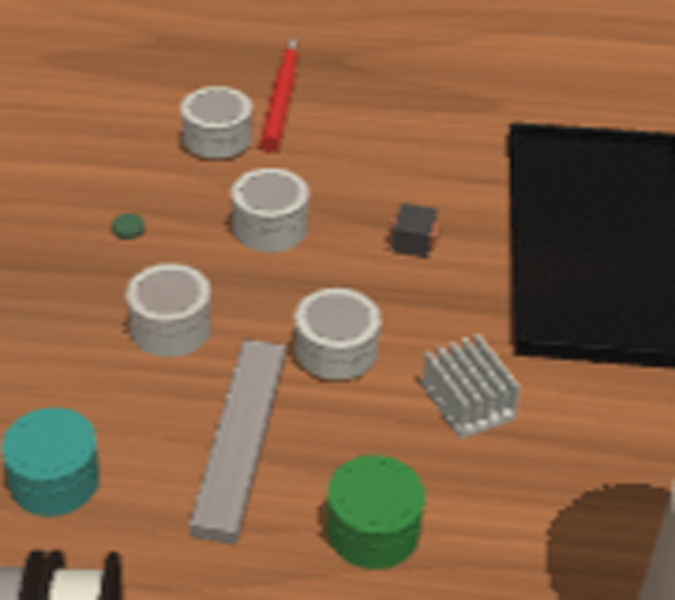

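The crop shows four matching silver tins, at crop (217,120), (270,207), (169,308) and (337,333). The teal (50,460) and green (375,510) ones are the look-alikes. I'll take a closer look from above.

Request:
servo_tool:
  plan:
    - [-1,0,0,-2.7,0.125]
    - [-1,0,0,-2.7,0.125]
    - [-1,0,0,-2.6,0.123]
    - [-1,2.6,-5.4,0,0]
    - [-1,2.6,-5.4,0,0]
    - [-1,2.6,-5.4,0,0]
    - [-1,2.6,-5.4,0,0]
    - [-1,2.6,-5.4,0,0]
    - [-1,2.6,-5.4,0,0]
    - [-1,2.6,-5.4,0,0]

```text
time_s: 1.35
tool_pos: [0.4101, -0.2022, 0.3026]
tool_rot: [[1.0, -0.0, 0.0], [-0.0, -1.0, -0.0], [0.0, 0.0, -1.0]]
contact_force: [1.0, -0.8, 0.5]
opening: 0.0878
grasp_force: 0.0
```

Request:
servo_tool:
  plan:
    - [1,2.6,-5.4,0,0]
    - [1,2.6,-5.4,0,0]
    - [1,2.6,-5.4,0,0]
    - [1,2.6,-5.4,0,0]
    - [1,2.6,-5.4,0,0]
    - [1,0,0,0,0]
    - [1,0,0,0,0]

```text
time_s: 2.22
tool_pos: [0.5394, 0.0652, 0.302]
tool_rot: [[1.0, -0.0, -0.001], [-0.0, -1.0, -0.001], [-0.001, 0.001, -1.0]]
contact_force: [-0.9, -0.0, 0.7]
opening: 0.0214
grasp_force: 0.0
```

```bash
python3 - <<'E'
from h import *
f=grab_frame("wrist"); cv2.imwrite("pics/w1.png",cv2.resize(f["img"],(800,600),interpolation=cv2.INTER_CUBIC)); np.save("w1.npy",f,allow_pickle=True)
s=read_state();print(s["tool_pos"],s["tool_rot"],s["contact_force"],s["joints"],-f["R"].T@f["t"])
E
```

```text
[0.53937384 0.06444793 0.30225575] [[ 9.99998379e-01 -1.55212861e-03 -9.12698076e-04]
 [-1.55297068e-03 -9.99998369e-01 -9.22632205e-04]
 [-9.11264543e-04  9.24048102e-04 -9.99999158e-01]] [ 0.02132654 -0.0759979   0.91414041] [   9.85716622   14.29321034  -26.69525697   95.00010801    6.72164704
   72.3568075  -108.26380686] [0.61311342 0.06627504 0.46344669]
```

View pics/w1.png

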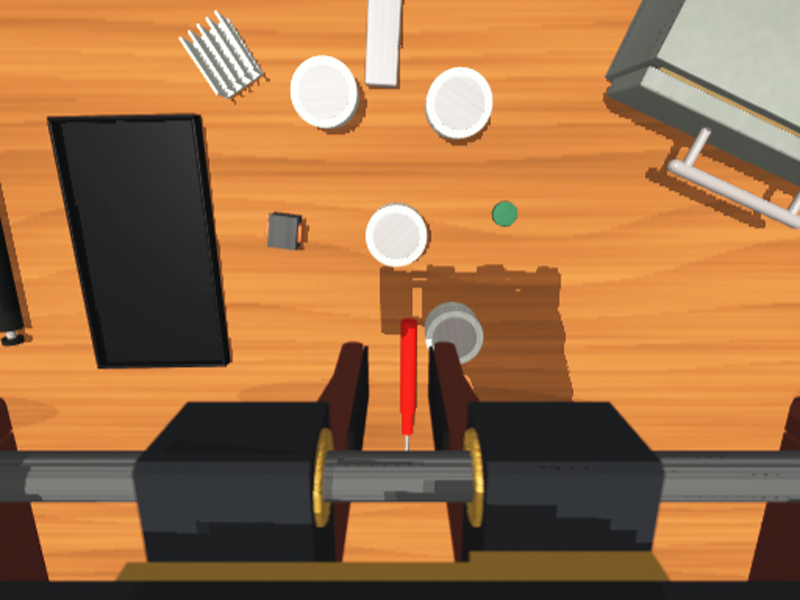

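The wrist view shows tins at (397,235), (454,332), (459,102) and (324,92), the probe at (408,380), the varistor at (505,213), the transformer at (285,231), the handle bar from (674,166) to beyond the right edge, and the tray from (48,117) to (228,363).

```bash
python3 - <<'E'
from h import *
f=np.load("w1.npy",allow_pickle=True).item(); print(f["R"][2])
for n,u,v,z in [("1",454,332,.034),("2",397,235,.034),("3",459,102,.034),("4",324,92,.034),("handNear",674,166,.052),("handpt",740,197,.052),("post",796,222,.052),
 ("trTL",50,118,.014),("trTR",200,115,.014),("trBL",99,367,.014),("trBR",229,362,.014),("cabcorner",645,68,.09),("drawerfrontcorner",608,78,.08)]:
    print(n,world(f,u*.64,v*.64,z).round(4), world(f,u*.64,v*.64).round(4))
E
```

```text
[-0.27252301 -0.00126628 -0.96214843]
1 [0.4553 0.0128 0.034 ] [0.4554 0.0129 0.0343]
2 [0.5469 0.0664 0.034 ] [0.547  0.0664 0.0347]
3 [0.6573 0.015  0.034 ] [0.6573 0.015  0.0342]
4 [0.665  0.1263 0.034 ] [0.665  0.1263 0.0343]
handNear [ 0.6064 -0.1609  0.052 ] [ 0.6064 -0.1596  0.0545]
handpt [ 0.5814 -0.2199  0.052 ] [ 0.5817 -0.2169  0.0563]
post [ 0.5606 -0.2714  0.052 ] [ 0.561  -0.2683  0.0558]
trTL [0.6464 0.3688 0.014 ] [0.6464 0.3689 0.014 ]
trTR [0.6488 0.2379 0.014 ] [ 0.6501  0.2439 -0.0019]
trBL [0.4109 0.3657 0.014 ] [0.41   0.3671 0.012 ]
trBR [0.4162 0.2347 0.014 ] [0.4117 0.2386 0.0038]
cabcorner [ 0.674 -0.109  0.09 ] [ 0.6772 -0.1183  0.0702]
drawerfrontcorner [ 0.6689 -0.0876  0.08  ] [ 0.6798 -0.1175  0.0056]
```

Request:
servo_tool:
  plan:
    - [1,0.65,0,5,0]
    - [1,0.65,0,5,0]
    - [1,0.65,0,5,0]
    - [1,0.65,-0.1,5,0]
    - [1,0.65,-0.1,4.5,0]
    - [1,0,0,0,0]
    - [1,0,0,0,0]
    - [1,0,0,0,0]

```text
time_s: 3.28
tool_pos: [0.5735, 0.0676, 0.0601]
tool_rot: [[1.0, -0.001, 0.004], [-0.001, -1.0, 0.0], [0.004, -0.0, -1.0]]
contact_force: [-0.0, 0.2, 0.6]
opening: 0.0005
grasp_force: 0.0
```

Request:
servo_tool:
  plan:
    - [1,0,0,0.5,0]
    - [1,0,0,0.5,0]
    - [1,0,0,0.1,0]
    - [1,0,0,0,0]

```text
time_s: 3.78
tool_pos: [0.5722, 0.0679, 0.0465]
tool_rot: [[1.0, -0.0, -0.0], [-0.0, -1.0, -0.0], [-0.0, 0.0, -1.0]]
contact_force: [0.7, -0.2, 0.5]
opening: 0.0001
grasp_force: 0.0
```

Request:
servo_tool:
  plan:
    - [1,0,0,0.5,0]
    - [1,0,0,0.4,0]
    - [1,0,0,0.1,0]
    - [1,0,0,0.1,0]
    - [1,0,0,0,0]

```text
time_s: 4.4
tool_pos: [0.5723, 0.0679, 0.0356]
tool_rot: [[1.0, -0.0, -0.0], [-0.0, -1.0, -0.0], [-0.0, 0.0, -1.0]]
contact_force: [0.1, -0.2, 0.5]
opening: 0.0005
grasp_force: 0.0
```

Request:
servo_tool:
  plan:
    - [1,0,0,0.05,0]
    - [1,0,0,0.05,0]
    - [1,0,0,0,0]

```text
time_s: 4.78
tool_pos: [0.5722, 0.0678, 0.0346]
tool_rot: [[1.0, -0.0, 0.0], [-0.0, -1.0, -0.0], [0.0, 0.0, -1.0]]
contact_force: [-0.5, -0.1, 0.0]
opening: 0.0004
grasp_force: 0.0
```

Request:
servo_tool:
  plan:
    - [1,0,0,0.05,0]
    - [1,0,0,0.05,0]
    - [1,0,0,0,0]

```text
time_s: 5.15
tool_pos: [0.5726, 0.0679, 0.0344]
tool_rot: [[1.0, -0.0, 0.001], [-0.0, -1.0, -0.0], [0.001, 0.0, -1.0]]
contact_force: [-2.0, -0.8, 7.7]
opening: 0.0002
grasp_force: 3.5
```

Request:
servo_tool:
  plan:
    - [1,0,0,0.05,0]
    - [1,0,0,0,0]

```text
time_s: 5.4
tool_pos: [0.573, 0.0679, 0.0344]
tool_rot: [[1.0, -0.0, 0.002], [-0.0, -1.0, -0.0], [0.002, 0.0, -1.0]]
contact_force: [-2.2, -0.6, 10.7]
opening: 0.0004
grasp_force: 5.3
```

Tin 2 held firm: about 10 N with no sinking. Next is tin 1.

Request:
servo_tool:
  plan:
    - [1,0,0,-1,0]
    - [1,0,0,-2,0]
    - [1,-3,1.8,0,0]
    - [1,-3,1.8,0,0]
    - [1,-3.2,1.9,0,0]
    - [1,0,0,1,0]
    - [1,0,0,1,0]
    - [1,0,0,0.6,0]
    - [1,0,0,0.2,0]
    - [1,0,0,0,0]

```text
time_s: 6.65
tool_pos: [0.4804, 0.0133, 0.0349]
tool_rot: [[1.0, 0.0, -0.0], [0.0, -1.0, 0.0], [-0.0, -0.0, -1.0]]
contact_force: [0.0, 0.4, -0.1]
opening: 0.0005
grasp_force: 0.0
```

Request:
servo_tool:
  plan:
    - [1,0,0,0.05,0]
    - [1,0,0,0.05,0]
    - [1,0,0,0.05,0]
    - [1,0,0,0,0]

```text
time_s: 7.15
tool_pos: [0.4809, 0.0129, 0.034]
tool_rot: [[1.0, -0.0, 0.001], [-0.0, -1.0, 0.0], [0.001, -0.0, -1.0]]
contact_force: [1.6, 0.4, 2.3]
opening: 0.0006
grasp_force: 1.6
```

Request:
servo_tool:
  plan:
    - [1,0,0,0.05,0]
    - [1,0,0,0,0]

```text
time_s: 7.4
tool_pos: [0.4814, 0.013, 0.0337]
tool_rot: [[1.0, -0.0, 0.002], [-0.0, -1.0, 0.0], [0.002, -0.0, -1.0]]
contact_force: [1.5, -0.4, 3.5]
opening: 0.0005
grasp_force: 2.6
```

Request:
servo_tool:
  plan:
    - [1,0,0,0.05,0]
    - [1,0,0,0,0]

```text
time_s: 7.65
tool_pos: [0.4818, 0.0131, 0.0334]
tool_rot: [[1.0, -0.0, 0.003], [-0.0, -1.0, 0.0], [0.003, -0.0, -1.0]]
contact_force: [3.2, 0.1, 6.6]
opening: 0.0002
grasp_force: 3.2
```

Request:
servo_tool:
  plan:
    - [1,0,0,0.05,0]
    - [1,0,0,0,0]

```text
time_s: 7.9
tool_pos: [0.4823, 0.0131, 0.0331]
tool_rot: [[1.0, -0.0, 0.004], [-0.0, -1.0, 0.0], [0.004, -0.0, -1.0]]
contact_force: [3.6, -0.0, 7.0]
opening: 0.0005
grasp_force: 3.7
```

```bash
python3 - <<'E'
from h import *
f=grab_frame("side"); cv2.imwrite("pics/press1.png",cv2.resize(f["img"][170:250,190:390],(800,320),interpolation=cv2.INTER_CUBIC))
E
```

```text
(no output)
```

View pics/press1.png

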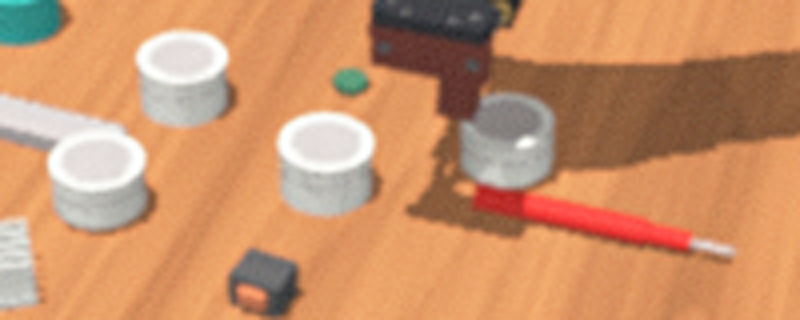

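The side view shows the fingertip only at the +x edge of tin 1 at crop (460,110), sliding off. I'll press again nearer the 20 mm spot.

Request:
servo_tool:
  plan:
    - [1,0,0,-0.5,0]
    - [1,0,0,-0.5,0]
    - [1,-0.7,0,0,0]
    - [1,0,0,0.5,0]
    - [1,0,0,0.2,0]
    - [1,0,0,0.05,0]
    - [1,0,0,0,0]

```text
time_s: 8.82
tool_pos: [0.4732, 0.0129, 0.0345]
tool_rot: [[1.0, -0.0, -0.0], [-0.0, -1.0, 0.0], [-0.0, -0.0, -1.0]]
contact_force: [0.6, 0.0, 0.2]
opening: 0.0004
grasp_force: 0.0
```

Request:
servo_tool:
  plan:
    - [1,0,0,0.05,0]
    - [1,0,0,0.05,0]
    - [1,0,0,0,0]

```text
time_s: 9.2
tool_pos: [0.474, 0.013, 0.034]
tool_rot: [[1.0, -0.0, 0.001], [-0.0, -1.0, 0.0], [0.001, -0.0, -1.0]]
contact_force: [1.2, 0.1, 5.1]
opening: 0.0003
grasp_force: 2.4
```

Request:
servo_tool:
  plan:
    - [1,0,0,0.05,0]
    - [1,0,0,0,0]

```text
time_s: 9.45
tool_pos: [0.4745, 0.013, 0.0338]
tool_rot: [[1.0, -0.0, 0.002], [-0.0, -1.0, 0.0], [0.002, -0.0, -1.0]]
contact_force: [1.8, 0.2, 6.7]
opening: 0.0002
grasp_force: 3.4
```

Request:
servo_tool:
  plan:
    - [1,0,0,0.05,0]
    - [1,0,0,0,0]

```text
time_s: 9.7
tool_pos: [0.475, 0.0131, 0.0335]
tool_rot: [[1.0, -0.0, 0.003], [-0.0, -1.0, 0.0], [0.003, -0.0, -1.0]]
contact_force: [1.6, -0.1, 8.5]
opening: 0.0004
grasp_force: 4.2
```

Request:
servo_tool:
  plan:
    - [1,0,0,0,0]
    - [1,0,0,0,0]
    - [1,0,0,0,0]
    - [1,0,0,0,0]
    - [1,0,0,0,0]
    - [1,0,0,0,0]
    - [1,0,0,0,0]
    - [1,0,0,0,0]

```text
time_s: 10.7
tool_pos: [0.475, 0.0131, 0.0336]
tool_rot: [[1.0, -0.0, 0.003], [-0.0, -1.0, 0.0], [0.003, -0.0, -1.0]]
contact_force: [2.1, -0.1, 8.4]
opening: 0.0007
grasp_force: 4.2
```

```bash
python3 - <<'E'
from h import *
a=[]
for n,(x0,y0) in [("side",(270,150)),("scene",(190,110))]:
    f=grab_frame(n); a.append(cv2.resize(f["img"][y0:y0+100,x0:x0+66],(400,600),interpolation=cv2.INTER_CUBIC))
cv2.imwrite("pics/press2.png",np.hstack(a))
E
```

```text
(no output)
```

View pics/press2.png

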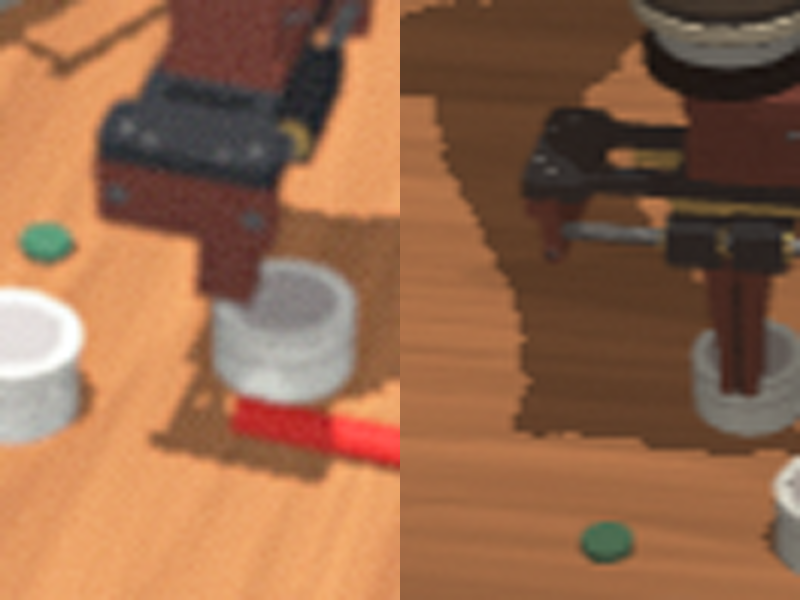

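Both views show tin 1 level under about 8 N, with the tip on its +x rim at side-crop (230,290). So it is steady. Tin 3 is next.

Request:
servo_tool:
  plan:
    - [1,0,0,-1,0]
    - [1,0,0,-2,0]
    - [1,5.1,0,0,0]
    - [1,5.1,0,0,0]
    - [1,5.1,0,0,0]
    - [1,5.4,-0.2,0,0]
    - [1,0,0,1,0]
    - [1,0,0,1.2,0]
    - [1,0,0,0.5,0]
    - [1,0,0,0,0]

```text
time_s: 12.05
tool_pos: [0.6792, 0.0147, 0.0356]
tool_rot: [[1.0, -0.0, -0.001], [-0.0, -1.0, -0.0], [-0.001, 0.0, -1.0]]
contact_force: [-1.3, -0.9, -0.5]
opening: 0.0006
grasp_force: 0.0
```

Request:
servo_tool:
  plan:
    - [1,0,0,0.05,0]
    - [1,0,0,0.05,0]
    - [1,0,0,0,0]

```text
time_s: 12.42
tool_pos: [0.6802, 0.0148, 0.0347]
tool_rot: [[1.0, -0.0, 0.0], [-0.0, -1.0, -0.0], [0.0, 0.0, -1.0]]
contact_force: [0.1, -0.2, -0.5]
opening: 0.0008
grasp_force: 0.0
```

Request:
servo_tool:
  plan:
    - [1,0,0,0.05,0]
    - [1,0,0,0,0]

```text
time_s: 12.68
tool_pos: [0.6804, 0.0148, 0.0345]
tool_rot: [[1.0, -0.0, 0.0], [-0.0, -1.0, -0.0], [0.0, 0.0, -1.0]]
contact_force: [-1.2, -0.8, 4.1]
opening: 0.0008
grasp_force: 1.9
```

Request:
servo_tool:
  plan:
    - [1,0,0,0.05,0]
    - [1,0,0,0,0]

```text
time_s: 12.92
tool_pos: [0.6806, 0.0148, 0.0345]
tool_rot: [[1.0, -0.0, 0.001], [-0.0, -1.0, -0.0], [0.001, 0.0, -1.0]]
contact_force: [-1.2, -0.8, 7.5]
opening: 0.0001
grasp_force: 3.5
```

Tin 3 is steady. Tin 1 actually moved along the tilting arc (dx +1.9 mm, dz −0.7 mm), so I'll recheck it after tin 4.

Request:
servo_tool:
  plan:
    - [1,0,0,-1,0]
    - [1,0,0,-2,0]
    - [1,0.7,-3.7,0,0]
    - [1,0,-3.7,0,0]
    - [1,0,-3.7,0,0]
    - [1,0,0,1,0]
    - [1,0,0,1.2,0]
    - [1,0,0,0.5,0]
    - [1,0,0,0.1,0]
    - [1,0,0,0,0]

```text
time_s: 14.18
tool_pos: [0.6875, 0.1251, 0.0357]
tool_rot: [[1.0, -0.001, 0.0], [-0.001, -1.0, -0.0], [0.0, 0.0, -1.0]]
contact_force: [-0.1, 0.7, -0.3]
opening: 0.0004
grasp_force: 0.0
```

Request:
servo_tool:
  plan:
    - [1,0,0,0.05,0]
    - [1,0,0,0.05,0]
    - [1,0,0,0,0]

```text
time_s: 14.55
tool_pos: [0.6873, 0.1259, 0.0347]
tool_rot: [[1.0, -0.0, 0.0], [-0.0, -1.0, -0.0], [0.0, 0.0, -1.0]]
contact_force: [0.1, 0.4, -0.7]
opening: 0.0003
grasp_force: 0.0
```

Request:
servo_tool:
  plan:
    - [1,0,0,0.05,0]
    - [1,0,0,0,0]

```text
time_s: 14.8
tool_pos: [0.6875, 0.1259, 0.0345]
tool_rot: [[1.0, -0.0, 0.001], [-0.0, -1.0, 0.0], [0.001, -0.0, -1.0]]
contact_force: [0.4, -0.5, 3.1]
opening: 0.0005
grasp_force: 0.9
```

Request:
servo_tool:
  plan:
    - [1,0,0,0.03,0]
    - [1,0,0,0,0]

```text
time_s: 15.05
tool_pos: [0.6878, 0.1259, 0.0343]
tool_rot: [[1.0, -0.0, 0.001], [-0.0, -1.0, 0.0], [0.001, -0.0, -1.0]]
contact_force: [0.7, -0.4, 4.5]
opening: 0.0004
grasp_force: 2.0
```

Request:
servo_tool:
  plan:
    - [1,0.1,0,0.03,0]
    - [1,0.1,0,0.03,0]
    - [1,0.1,0,0.03,0]
    - [1,0.1,0,0.03,0]
    - [1,0,0,0,0]

```text
time_s: 15.68
tool_pos: [0.6919, 0.1259, 0.0331]
tool_rot: [[1.0, -0.0, 0.001], [-0.0, -1.0, 0.0], [0.001, -0.0, -1.0]]
contact_force: [1.6, 0.1, 5.4]
opening: 0.0003
grasp_force: 2.7
```

Request:
servo_tool:
  plan:
    - [1,0.1,0,0.03,0]
    - [1,0.1,0,0.03,0]
    - [1,0.1,0,0.03,0]
    - [1,0,0,0,0]

```text
time_s: 16.18
tool_pos: [0.6946, 0.1259, 0.0322]
tool_rot: [[1.0, -0.0, 0.001], [-0.0, -1.0, 0.0], [0.001, -0.0, -1.0]]
contact_force: [1.1, -0.5, 6.4]
opening: 0.0006
grasp_force: 3.2
```

```bash
python3 - <<'E'
from h import *
a=[]
for n,(x0,y0) in [("side",(190,170)),("scene",(250,190))]:
    f=grab_frame(n); a.append(cv2.resize(f["img"][y0:y0+75,x0:x0+50],(400,600),interpolation=cv2.INTER_CUBIC))
cv2.imwrite("pics/press3.png",np.hstack(a))
E
```

```text
(no output)
```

View pics/press3.png

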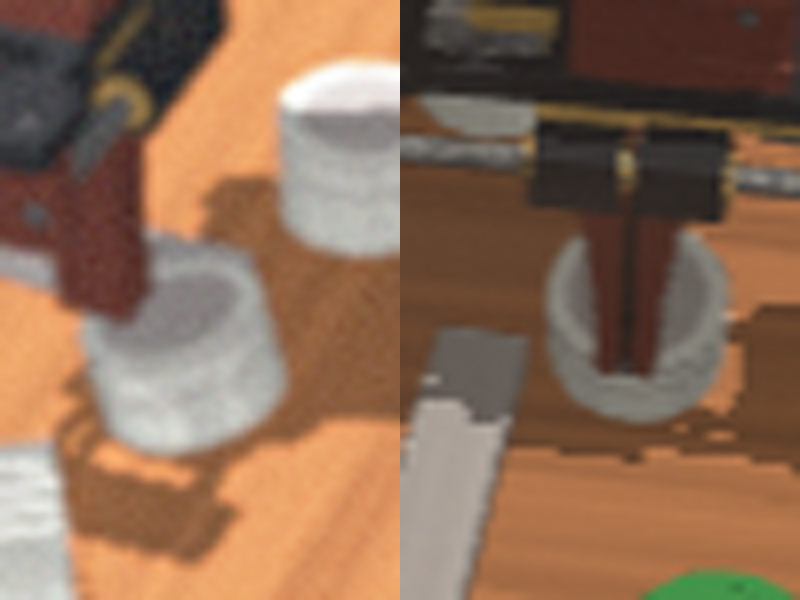

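Tin 4 is plainly tilted under the finger (side-crop (180,340)), so it rocks. Now I'll repeat the follow-through press on tin 1.

Request:
servo_tool:
  plan:
    - [1,-0.2,0,-0.1,0]
    - [1,-0.2,0,-0.2,0]
    - [1,0,0,-2.7,0]
    - [1,-5.4,2.8,0,0]
    - [1,-5.4,2.8,0,0]
    - [1,-5.4,2.8,0,0]
    - [1,-5.4,2.9,0,0]
    - [1,0,0,1,0]
    - [1,0,0,1.5,0]
    - [1,0,0,0.1,0]

```text
time_s: 17.52
tool_pos: [0.4747, 0.0137, 0.0345]
tool_rot: [[1.0, 0.001, -0.001], [0.001, -1.0, 0.001], [-0.001, -0.001, -1.0]]
contact_force: [-0.7, -0.5, 1.2]
opening: 0.0007
grasp_force: 0.0
```

Request:
servo_tool:
  plan:
    - [1,0,0,0.05,0]
    - [1,0,0,0.05,0]
    - [1,0,0,0.05,0]
    - [1,0.1,0,0.03,0]
    - [1,0.1,0,0.03,0]
    - [1,0.1,0,0.03,0]
    - [1,0.1,0,0.03,0]
    - [1,0.1,0,0.03,0]
    - [1,0,0,0,0]

```text
time_s: 18.65
tool_pos: [0.4794, 0.0129, 0.0328]
tool_rot: [[1.0, -0.0, 0.0], [-0.0, -1.0, 0.0], [0.0, -0.0, -1.0]]
contact_force: [0.2, -0.0, 1.2]
opening: 0.0002
grasp_force: 0.8
```

Request:
servo_tool:
  plan:
    - [1,0.1,0,0.03,0]
    - [1,0.1,0,0.03,0]
    - [1,0,0,0,0]

```text
time_s: 19.02
tool_pos: [0.4813, 0.0129, 0.0321]
tool_rot: [[1.0, -0.0, -0.0], [-0.0, -1.0, -0.0], [-0.0, 0.0, -1.0]]
contact_force: [-0.3, 0.4, 0.6]
opening: 0.0006
grasp_force: 0.5
```

Tin 1 sank 2.3 mm at about 1 N, so it rocks too. Result: tins 1 and 4 rock, tins 2 and 3 are steady. Next is the drawer handle.

Request:
servo_tool:
  plan:
    - [1,-0.4,0,-0.3,0]
    - [0.3,0,0,-5.7,0]
    - [0.3,0,0,-6,0]
    - [0.3,2,4.5,-3,-0.16]
    - [0.3,2,4.5,0,0]
    - [0.3,2,4.5,0,0]
    - [0.3,2,4.5,0,0]
    - [0.3,0,0,0,-0.16]
    - [0.3,0,0,0,-0.16]
    - [0.3,0,0,0,-0.16]

```text
time_s: 20.27
tool_pos: [0.5773, -0.1558, 0.1819]
tool_rot: [[0.799, 0.601, -0.001], [0.601, -0.799, 0.0], [-0.001, -0.001, -1.0]]
contact_force: [-0.4, 0.7, 0.1]
opening: 0.0309
grasp_force: 0.0
```

Request:
servo_tool:
  plan:
    - [0.3,0,0,0,-0.18]
    - [0.3,0,0,0,-0.18]
    - [0.3,0,0,0,-0.18]
    - [0.3,0,0,0,0]
    - [0.3,0,0,0,0]

```text
time_s: 20.9
tool_pos: [0.5777, -0.1559, 0.1821]
tool_rot: [[0.385, 0.923, -0.0], [0.923, -0.385, -0.0], [-0.0, -0.0, -1.0]]
contact_force: [0.4, -0.3, 1.0]
opening: 0.0306
grasp_force: 0.0
```

```bash
python3 - <<'E'
from h import *
f=grab_frame("wrist"); cv2.imwrite("pics/w2.png",cv2.resize(f["img"],(800,600),interpolation=cv2.INTER_CUBIC)); np.save("w2.npy",f,allow_pickle=True)
s=read_state();print(s["tool_pos"],s["tool_rot"],s["opening"],s["joints"])
E
```

```text
[ 0.57775376 -0.15591487  0.18214979] [[ 3.84159518e-01  9.23266715e-01 -1.95758223e-04]
 [ 9.23266711e-01 -3.84159548e-01 -1.50527030e-04]
 [-2.14178987e-04 -1.22910659e-04 -9.99999970e-01]] 0.030781653581944082 [ 36.97567644  27.5881368  -36.49761629  96.15612608  18.13854986
  62.28966746 -27.53602137]
```

View pics/w2.png

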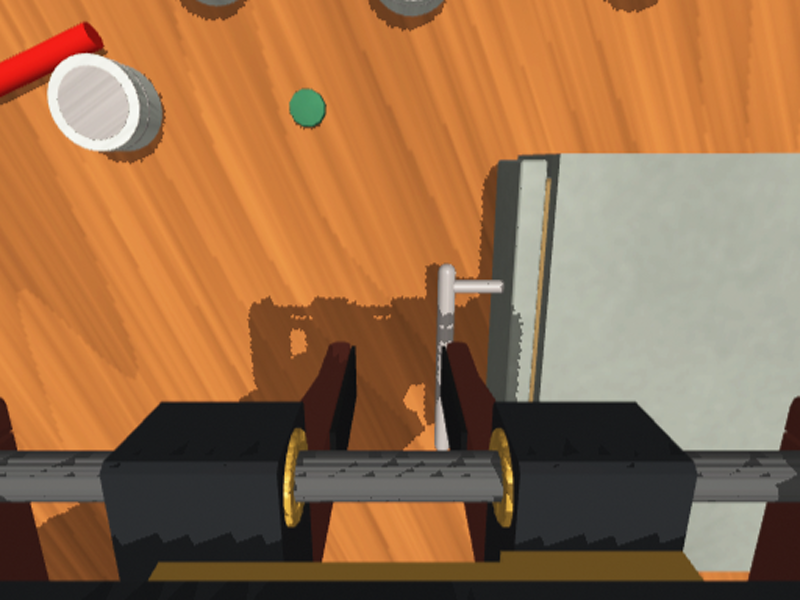

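The wrist view shows the handle bar running nearly vertically from (446,268) to (442,445), with the drawer slightly ajar at (545,200). The bar lies parallel to the fingers, to the right of centre.

```bash
python3 - <<'E'
from h import *
f=np.load("w2.npy",allow_pickle=True).item(); s=read_state();R=np.array(s["tool_rot"]);p=np.array(s["tool_pos"])
for n,u,v,z in [("end",447,268,.0555),("b",442,440,.0555),("pan1",498,165,.078),("panTop",520,165,.078),("cabTop1",558,155,.09),("cabTop2",540,400,.09)]:
    w=world(f,u*.64,v*.64,z); print(n,w.round(4),(R.T@(w-p)*100).round(2))
E
```

```text
end [ 0.6084 -0.1574  0.0555] [ 1.04  2.89 12.66]
b [ 0.5626 -0.2668  0.0555] [-10.81   2.87  12.67]
pan1 [ 0.6531 -0.1102  0.078 ] [ 7.12  5.2  10.41]
panTop [ 0.6638 -0.1147  0.078 ] [ 7.11  6.37 10.41]
cabTop1 [ 0.6804 -0.1162  0.09  ] [7.61 7.95 9.21]
cabTop2 [ 0.6296 -0.2425  0.09  ] [-6.    8.12  9.22]
```

Request:
servo_tool:
  plan:
    - [0.3,-2.5,1.5,0,0]
    - [0.3,-2.5,1.4,0,0]
    - [0.3,0,0,4,0]
    - [0.3,0,0,4,0]
    - [0.3,0,0,3.5,0]
    - [0.3,0,0,2,0]
    - [0.3,0,0,1.2,0]
    - [0.3,0,0,0,0]
    - [0.3,0,0,0,0]

```text
time_s: 22.08
tool_pos: [0.5865, -0.2133, 0.0363]
tool_rot: [[0.381, 0.924, 0.002], [0.924, -0.381, -0.001], [0.0, 0.002, -1.0]]
contact_force: [-0.6, 0.8, 0.4]
opening: 0.0312
grasp_force: 0.0
```

Request:
servo_tool:
  plan:
    - [1,0,0,0,0]
    - [1,0,0,0,0]
    - [1,0,0,0,0]
    - [1,0,0,0,0]

```text
time_s: 22.58
tool_pos: [0.586, -0.2133, 0.0357]
tool_rot: [[0.381, 0.924, 0.001], [0.924, -0.381, -0.0], [-0.0, 0.001, -1.0]]
contact_force: [-0.6, -0.6, 4.8]
opening: 0.0104
grasp_force: 30.0
```

Request:
servo_tool:
  plan:
    - [1,0,-0.5,0,0]
    - [1,0,-1.5,0,0]
    - [1,0,-1.5,0,0]
    - [1,0,-1.5,0,0]
    - [1,0,-1.5,0,0]
    - [1,0,-1.5,0,0]
    - [1,0,-1.5,0,0]
    - [1,0,-1.5,0,0]
    - [1,0,-1,0,0]
    - [1,0,0,0,0]

```text
time_s: 23.82
tool_pos: [0.4739, -0.1667, 0.0356]
tool_rot: [[0.381, 0.925, -0.0], [0.925, -0.381, -0.0], [-0.0, -0.0, -1.0]]
contact_force: [-0.4, 0.9, 8.3]
opening: 0.01
grasp_force: 30.0
```

Request:
servo_tool:
  plan:
    - [1,0,-0.5,0,0]
    - [1,0,-0.5,0,0]
    - [1,0,0,0,0]
    - [1,0,0,0,0]

```text
time_s: 24.32
tool_pos: [0.4653, -0.1632, 0.0356]
tool_rot: [[0.381, 0.925, 0.0], [0.925, -0.381, -0.0], [-0.0, 0.0, -1.0]]
contact_force: [-1.7, 0.3, 8.9]
opening: 0.01
grasp_force: 30.0
```

Request:
servo_tool:
  plan:
    - [1,0,-0.4,0,0]
    - [1,0,-0.3,0,0]
    - [1,0,0,0,0]
    - [1,0,0,0,0]

```text
time_s: 24.82
tool_pos: [0.4589, -0.1605, 0.0356]
tool_rot: [[0.381, 0.925, 0.0], [0.925, -0.381, -0.0], [0.0, 0.0, -1.0]]
contact_force: [0.5, 0.3, 9.0]
opening: 0.0106
grasp_force: 30.0
```

Request:
servo_tool:
  plan:
    - [0.3,0,0,0,0]
    - [0.3,0,0,0,0]
    - [0.3,0,0,-3,0]
    - [0.3,0,0,-4,0]
    - [-1,0,0,-5,0]
    - [-1,0,0,-5,0]
    - [-1,0,0,-5,0]
    - [-1,0,0,0,0]
    - [-1,0,0,0,0]

```text
time_s: 25.95
tool_pos: [0.4583, -0.161, 0.2542]
tool_rot: [[0.381, 0.924, -0.001], [0.924, -0.381, -0.0], [-0.0, -0.001, -1.0]]
contact_force: [0.6, -0.9, 0.0]
opening: 0.0774
grasp_force: 0.0
```

```bash
python3 - <<'E'
from h import *
f=grab_frame("wrist"); cv2.imwrite("pics/w3.png",cv2.resize(f["img"],(800,600),interpolation=cv2.INTER_CUBIC)); np.save("w3.npy",f,allow_pickle=True)
E
```

```text
(no output)
```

View pics/w3.png

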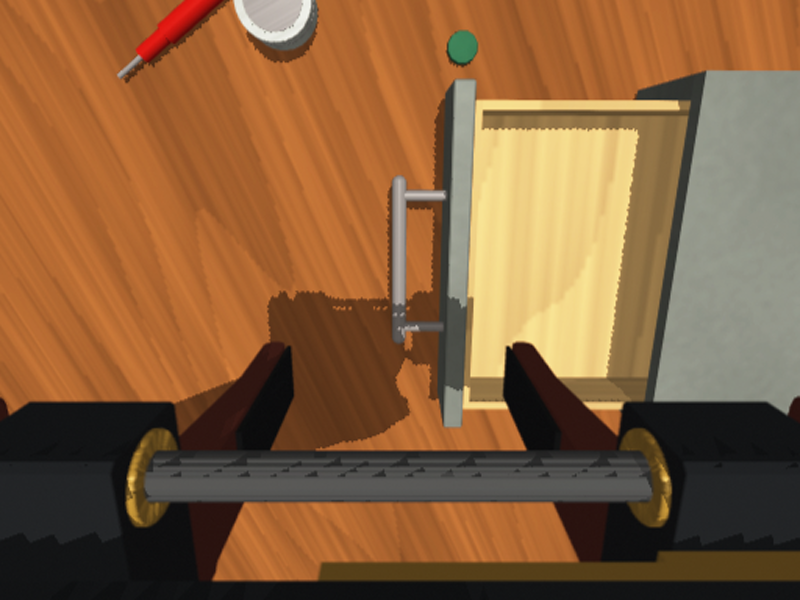

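The drawer is open. Its bar runs from (399,180) to (399,338), the panel's inner edge is at x≈472 px, and the drawer interior spans rows 105–405 up to the cabinet edge at (690,100)–(650,400).

```bash
python3 - <<'E'
from h import *
f=np.load("w3.npy",allow_pickle=True).item(); s=read_state();R=np.array(s["tool_rot"]);p=np.array(s["tool_pos"])
for n,u,v,z in [("barA",399,181,.0555),("barB",399,338,.0555),("panInTop",476,85,.078),("panInBot",462,425,.078),("cabTop1",706,71,.09),("cabTop2",655,400,.09),("sideT",480,105,.068),("sideB",470,405,.068)]:
    w=world(f,u*.64,v*.64,z); print(n,w.round(4),(R.T@(w-p)*100).round(2))
E
```

```text
barA [ 0.4804 -0.1067  0.0555] [ 5.87  0.05 19.82]
barB [ 0.4343 -0.2186  0.0555] [-6.23  0.05 19.82]
panInTop [ 0.5496 -0.0689  0.078 ] [12.    5.   17.56]
panInBot [ 0.4555 -0.2966  0.078 ] [-12.63   4.97  17.56]
cabTop1 [ 0.6811 -0.1163  0.09  ] [12.63 18.96 16.32]
cabTop2 [ 0.5963 -0.3243  0.09  ] [-9.83 19.05 16.33]
sideT [ 0.5497 -0.0809  0.068 ] [10.89  5.47 18.56]
sideB [ 0.4667 -0.2883  0.068 ] [-11.44   5.7   18.56]
```

```bash
cat >> h.py <<'E'
def blobs(name,lo=.0315,hi=.038):
    f=grab_frame(name); d=f["depth"]; v,u=np.indices(d.shape)
    c=np.stack([(u-f["cx"])/f["fx"]*d,(v-f["cy"])/f["fy"]*d,d],-1)
    w=(c-f["t"])@f["R"]
    m=((w[...,2]>lo)&(w[...,2]<hi)&(d>0)).astype(np.uint8)
    n,l,st,ce=cv2.connectedComponentsWithStats(m)
    for i in range(1,n):
        if st[i,4]>60:
            q=w[l==i]; r=(q.max(0)+q.min(0))/2
            print(name,"mid",r.round(3),"size",(q.max(0)-q.min(0))[:2].round(3),"bgr",f["img"][l==i].mean(0).round(),"px",ce[i].round())
def tool(*pts):
    s=read_state();R=np.array(s["tool_rot"]);p=np.array(s["tool_pos"])
    for q in pts: print(q,"-> tool cm",(R.T@(np.array(q)-p)*100).round(2))
E
python3 -c "
from h import *
blobs('scene');blobs('side')"
```

```text
scene mid [0.034 0.002 0.035] size [0.082 0.142] bgr [49. 60. 73.] px [263. 105.]
scene mid [ 0.51  -0.215  0.035] size [0.082 0.21 ] bgr [ 85. 120. 145.] px [159. 172.]
scene mid [0.448 0.042 0.034] size [0.054 0.054] bgr [152. 163. 172.] px [258. 168.]
scene mid [ 0.6   -0.092  0.035] size [0.123 0.063] bgr [ 86. 117. 140.] px [197. 198.]
scene mid [0.549 0.068 0.034] size [0.056 0.054] bgr [154. 164. 173.] px [262. 191.]
scene mid [0.659 0.015 0.034] size [0.055 0.053] bgr [151. 162. 172.] px [235. 218.]
scene mid [0.668 0.128 0.034] size [0.055 0.054] bgr [155. 165. 174.] px [280. 225.]
scene mid [ 0.778 -0.227  0.035] size [0.191 0.222] bgr [80. 88. 90.] px [131. 253.]
scene mid [0.636 0.63  0.035] size [0.121 0.08 ] bgr [ 81. 197. 224.] px [497. 234.]
scene mid [ 0.794 -0.03   0.034] size [0.054 0.054] bgr [136. 148.  68.] px [203. 258.]
scene mid [0.804 0.162 0.034] size [0.054 0.053] bgr [ 69. 135.  65.] px [290. 272.]
scene mid [0.866 0.332 0.035] size [0.039 0.046] bgr [ 94. 105. 120.] px [375. 309.]
scene mid [0.917 0.521 0.035] size [0.113 0.029] bgr [61. 66. 66.] px [492
[... 576 characters left out ...]
] bgr [221. 224. 228.] px [234. 185.]
side mid [0.547 0.072 0.034] size [0.052 0.054] bgr [224. 227. 231.] px [270. 206.]
side mid [0.802 0.166 0.033] size [0.054 0.054] bgr [ 96. 189.  83.] px [153. 207.]
side mid [0.446 0.046 0.033] size [0.053 0.054] bgr [222. 226. 230.] px [315. 208.]
side mid [0.667 0.131 0.033] size [0.053 0.052] bgr [224. 227. 231.] px [213. 210.]
side mid [0.052 0.027 0.035] size [0.041 0.081] bgr [66. 77. 91.] px [498. 243.]
side mid [0.828 0.38  0.035] size [0.068 0.046] bgr [144. 156. 176.] px [ 92. 269.]
side mid [0.839 0.556 0.035] size [0.013 0.041] bgr [95. 97. 99.] px [ 24. 332.]
side mid [0.83  0.595 0.035] size [0.013 0.041] bgr [96. 97. 99.] px [ 12. 351.]
```

Request:
servo_tool:
  plan:
    - [-0.8,4.9,0,0,0]
    - [-0.8,4.9,-0.1,0,0]
    - [-0.8,4.9,-0.1,0,0]
    - [-0.8,4.9,-0.1,2,0]
    - [-0.8,4.9,-0.1,3,0]
    - [-0.8,0,0,5,0]
    - [-0.8,0,0,5,0]
    - [-0.8,0,0,5,0]
    - [-0.8,0,0,3,0]
    - [-0.8,0,0,1.5,0]

```text
time_s: 27.35
tool_pos: [0.5469, 0.0672, 0.0074]
tool_rot: [[0.38, 0.925, -0.004], [0.925, -0.38, 0.0], [-0.002, -0.004, -1.0]]
contact_force: [0.1, 0.3, -0.1]
opening: 0.0792
grasp_force: 0.0
```

Request:
servo_tool:
  plan:
    - [-0.8,0,0,0,0]
    - [1,0,0,0,0]
    - [1,0,0,0,0]
    - [1,0,0,0,0]
    - [1,0,0,0,0]
    - [1,0,0,0,0]

```text
time_s: 28.1
tool_pos: [0.5492, 0.0671, 0.011]
tool_rot: [[0.381, 0.924, 0.001], [0.924, -0.381, -0.0], [0.0, 0.001, -1.0]]
contact_force: [-1.8, 0.1, 6.1]
opening: 0.0533
grasp_force: 30.0
```

Request:
servo_tool:
  plan:
    - [1,0,0,-3,0]
    - [1,0,0,-5,0]
    - [1,0,0,-4,0]
    - [1,-4.3,1.7,0,0]
    - [1,-4.3,1.7,0,0]
    - [1,-4.3,1.7,0,0]
    - [1,-4.3,1.7,0,0]
    - [1,-4.3,1.7,0,0]
    - [1,-4.3,1.7,0,0]
    - [1,-4.4,1.7,0,0]

```text
time_s: 29.35
tool_pos: [0.5433, -0.259, 0.1302]
tool_rot: [[0.381, 0.925, 0.0], [0.925, -0.381, -0.0], [-0.0, 0.0, -1.0]]
contact_force: [-0.1, -0.8, -0.9]
opening: 0.0538
grasp_force: 30.0
```

Request:
servo_tool:
  plan:
    - [1,0,0,0,0]
    - [1,0,0,3,0]
    - [1,0,0,4,0]
    - [1,0,0,2,0]
    - [1,0,0,0.5,0]
    - [1,0,0,0,0]
    - [1,0,0,0,0]

```text
time_s: 30.22
tool_pos: [0.5445, -0.2577, 0.0365]
tool_rot: [[0.381, 0.925, 0.002], [0.925, -0.381, -0.001], [-0.0, 0.002, -1.0]]
contact_force: [-0.3, -0.3, -1.7]
opening: 0.054
grasp_force: 30.0
```

Request:
servo_tool:
  plan:
    - [1,0,0,0.2,0]
    - [1,0,0,0,0]
    - [1,0,0,0,0]

```text
time_s: 30.6
tool_pos: [0.5437, -0.2575, 0.0333]
tool_rot: [[0.381, 0.925, 0.0], [0.925, -0.381, -0.0], [-0.0, 0.0, -1.0]]
contact_force: [0.4, -0.8, -2.7]
opening: 0.0531
grasp_force: 30.0
```

Request:
servo_tool:
  plan:
    - [1,0,0,0.1,0]
    - [-0.5,0,0,0,0]
    - [-0.5,0,0,0,0]
    - [-0.5,0,0,0,0]
    - [-0.5,0,0,-2,0]
    - [-0.5,0,0,-4,0]
    - [-0.8,0,0,-4,0]
    - [-0.8,0,0,-3,0]

```text
time_s: 31.6
tool_pos: [0.5443, -0.2573, 0.1655]
tool_rot: [[0.381, 0.925, 0.002], [0.925, -0.381, -0.001], [0.0, 0.003, -1.0]]
contact_force: [0.4, -0.2, -0.6]
opening: 0.0783
grasp_force: 0.0
```

Request:
servo_tool:
  plan:
    - [-0.8,4.9,0,0,0]
    - [-0.8,5,0,0,0]
    - [-0.8,5,0,0,0]
    - [-0.8,5,0,0,0]
    - [-0.8,5,0.1,0,0]
    - [-0.8,4.8,0.1,0,0]
    - [-0.8,0,0,0,0]
    - [-0.8,0,0,0,0]

```text
time_s: 32.6
tool_pos: [0.6586, 0.016, 0.1629]
tool_rot: [[0.381, 0.925, 0.0], [0.925, -0.381, -0.001], [-0.0, 0.001, -1.0]]
contact_force: [-0.0, -0.9, -0.2]
opening: 0.079
grasp_force: 0.0
```

```bash
python3 -c "
from h import *
tool((.658,.0155,.009),(.6675,.128,.009),(.447,.043,.009))
blobs('scene')" | egrep "tool|1[56]"; python3 - <<'E'
import sys; sys.path.insert(0,'.')
from h import *
f=grab_frame("scene"); cv2.imwrite("pics/s4.png",cv2.resize(f["img"][130:260,80:290],(800,495),interpolation=cv2.INTER_CUBIC))
E
```

```text
(0.658, 0.0155, 0.009) -> tool cm [-0.06 -0.05 15.39]
(0.6675, 0.128, 0.009) -> tool cm [10.7  -3.45 15.38]
(0.447, 0.043, 0.009) -> tool cm [ -5.55 -20.6   15.38]
scene mid [ 0.509 -0.266  0.035] size [0.084 0.106] bgr [ 95. 131. 157.] px [144. 170.]
scene mid [0.448 0.042 0.034] size [0.055 0.053] bgr [159. 170. 179.] px [257. 168.]
scene mid [0.659 0.015 0.034] size [0.056 0.054] bgr [151. 162. 172.] px [235. 218.]
scene mid [0.667 0.128 0.034] size [0.055 0.053] bgr [162. 173. 182.] px [280. 225.]
scene mid [0.636 0.63  0.035] size [0.116 0.083] bgr [ 85. 204. 227.] px [498. 234.]
scene mid [ 0.793 -0.03   0.034] size [0.054 0.055] bgr [143. 156.  71.] px [203. 258.]
scene mid [0.804 0.163 0.034] size [0.055 0.053] bgr [ 72. 141.  68.] px [290. 272.]
scene mid [0.916 0.521 0.035] size [0.114 0.03 ] bgr [64. 69. 69.] px [492. 347.]
```

View pics/s4.png

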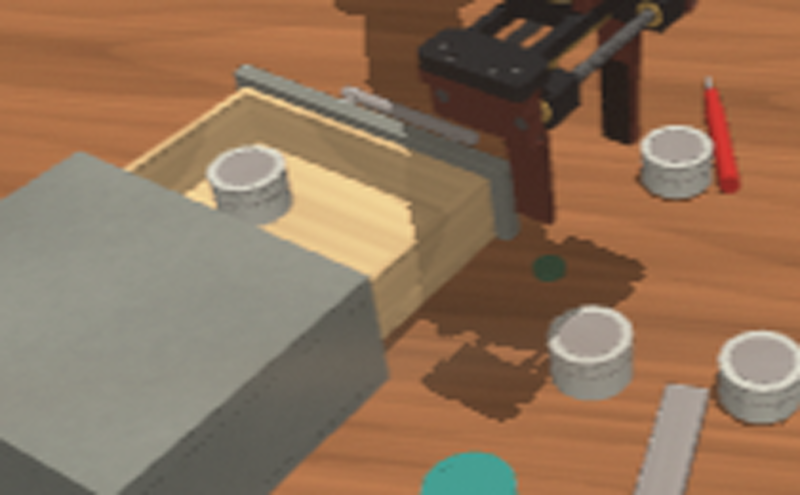

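The scene crop shows one tin standing upright in the drawer at (250,185) and tin 3 at (590,350). Now I'll grasp tin 3.

Request:
servo_tool:
  plan:
    - [-0.8,0,0,4,0]
    - [-0.8,0,0,5,0]
    - [-0.8,0,0,4,0]
    - [-0.8,0,0,2.2,0]
    - [-0.8,0,0,0,0]
    - [1,0,0,0,0]
    - [1,0,0,0,0]
    - [1,0,0,0,0]
    - [1,0,0,0,0]
    - [1,0,0,0,0]

```text
time_s: 33.95
tool_pos: [0.6594, 0.0164, 0.0114]
tool_rot: [[0.381, 0.925, 0.002], [0.925, -0.381, -0.0], [0.0, 0.002, -1.0]]
contact_force: [-0.7, -0.9, 6.9]
opening: 0.0532
grasp_force: 30.0
```

Request:
servo_tool:
  plan:
    - [1,0,0,-3,0]
    - [1,0,0,-5,0]
    - [1,0,0,-4,0]
    - [1,0,0,0,0]

```text
time_s: 34.45
tool_pos: [0.6606, 0.0169, 0.1339]
tool_rot: [[0.381, 0.924, 0.006], [0.924, -0.381, 0.0], [0.002, 0.005, -1.0]]
contact_force: [0.2, 0.1, -0.9]
opening: 0.0533
grasp_force: 30.0
```

Request:
servo_tool:
  plan:
    - [1,-3.8,-0.1,0,0]
    - [1,-3.8,-0.1,0,0]
    - [1,-3.8,-0.1,0,0]
    - [1,-3.8,0,0,0]
    - [1,-3.6,0,0,0]
    - [1,0,0,3,0]
    - [1,0,0,4,0]
    - [1,0,0,2,0]
    - [1,0,0,0.5,0]
    - [1,0,0,0,0]

```text
time_s: 35.7
tool_pos: [0.5847, -0.156, 0.0356]
tool_rot: [[0.381, 0.925, 0.0], [0.925, -0.381, 0.0], [0.0, 0.0, -1.0]]
contact_force: [-0.3, 0.9, -0.6]
opening: 0.0538
grasp_force: 30.0
```

Request:
servo_tool:
  plan:
    - [1,0,0,0.1,0]
    - [1,0,0,0.1,0]
    - [1,0,0,0.1,0]
    - [1,0,0,0,0]

```text
time_s: 36.2
tool_pos: [0.5851, -0.1566, 0.0333]
tool_rot: [[0.381, 0.924, 0.002], [0.924, -0.381, -0.001], [-0.0, 0.002, -1.0]]
contact_force: [-0.2, -0.6, 4.8]
opening: 0.0538
grasp_force: 30.0
```

Request:
servo_tool:
  plan:
    - [-0.5,0,0,0,0]
    - [-0.5,0,0,0,0]
    - [-0.5,0,0,0,0]
    - [-0.5,0,0,-2,0]
    - [-0.5,0,0,-4,0]
    - [-0.8,0,0,-4,0]
    - [-0.8,0,0,-3,-0.13]
    - [-0.8,0,0,0,-0.13]
    - [-0.8,0,0,0,-0.13]
    - [-0.8,0,0,0,0]

```text
time_s: 37.45
tool_pos: [0.5844, -0.1563, 0.1633]
tool_rot: [[0.002, 1.0, 0.001], [1.0, -0.002, -0.0], [-0.0, 0.001, -1.0]]
contact_force: [-0.8, 0.5, 0.5]
opening: 0.0793
grasp_force: 0.0
```

Request:
servo_tool:
  plan:
    - [-0.8,4.8,1.4,0,0]
    - [-0.8,4.8,1.4,0,0]
    - [-0.8,4.8,1.4,0,0]
    - [-0.8,4.8,1.4,0,0]
    - [-0.8,4.8,1.4,0,0]
    - [-0.8,4.3,1.2,0,0]
    - [-0.8,0,0,0,0]
    - [-0.8,0,0,0,0]

```text
time_s: 38.45
tool_pos: [0.6665, 0.126, 0.1623]
tool_rot: [[0.003, 1.0, -0.0], [1.0, -0.003, -0.001], [-0.001, -0.0, -1.0]]
contact_force: [-0.0, -0.4, 0.1]
opening: 0.0792
grasp_force: 0.0
```

```bash
python3 -c "
from h import *
blobs('wrist');blobs('side')
tool((.667,.1275,.009),(.447,.043,.009),(.585,.302,.013),(.475,.302,.013))
" | egrep "tool|1[56]|2[0-3]"
```

```text
wrist mid [0.802 0.162 0.034] size [0.055 0.054] bgr [ 66. 173.  44.] px [400. 143.]
wrist mid [0.446 0.058 0.034] size [0.053 0.023] bgr [187. 195. 200.] px [ 41. 248.]
wrist mid [ 0.776 -0.044  0.034] size [0.022 0.023] bgr [162. 175.  23.] px [354. 329.]
wrist mid [ 0.579 -0.089  0.035] size [0.062 0.025] bgr [ 77. 126. 158.] px [178. 363.]
side mid [ 0.6   -0.266  0.035] size [0.2   0.167] bgr [131. 172. 202.] px [285. 128.]
side mid [ 0.812 -0.165  0.035] size [0.121 0.055] bgr [133. 139. 138.] px [209. 138.]
side mid [ 0.641 -0.103  0.035] size [0.162 0.056] bgr [134. 172. 195.] px [258. 158.]
side mid [ 0.792 -0.024  0.033] size [0.052 0.054] bgr [211. 219.  81.] px [193. 166.]
side mid [0.802 0.166 0.034] size [0.055 0.053] bgr [102. 200.  87.] px [154. 207.]
side mid [0.446 0.046 0.033] size [0.053 0.053] bgr [232. 234. 238.] px [316. 208.]
side mid [0.667 0.131 0.034] size [0.052 0.056] bgr [211. 214. 218.] px [213. 210.]
side mid [0.828 0.372 0.035] size [0.068 0.063] bgr [151. 164. 185.] px [ 94. 268.]
side mid [0.84  0.556 0.035] size [0.013 0.041] bgr [103. 105. 108.] px [ 23. 332.]
(0.667, 0.1275, 0.009) -> tool cm [ 0.3   0.03 15.32]
(0.447, 0.043, 0.009) -> tool cm [ -8.24 -21.94  15.33]
(0.585, 0.302, 0.013) -> tool cm [17.72 -8.24 14.9 ]
(0.475, 0.302, 0.013) -> tool cm [ 17.68 -19.24  14.9 ]
```

Request:
servo_tool:
  plan:
    - [-0.8,0.1,0,4,0]
    - [-0.8,0,0,5,0]
    - [-0.8,0,0,4,0]
    - [-0.8,0,0,2.2,0]
    - [-0.8,0,0,0,0]
    - [1,0,0,0,0]
    - [1,0,0,0,0]
    - [1,0,0,0,0]
    - [1,0,0,0,0]
    - [1,0,0,0,0]

```text
time_s: 39.8
tool_pos: [0.6672, 0.1278, 0.0114]
tool_rot: [[0.001, 1.0, 0.002], [1.0, -0.001, 0.0], [0.0, 0.002, -1.0]]
contact_force: [0.6, -0.9, 6.3]
opening: 0.0534
grasp_force: 30.0
```

Request:
servo_tool:
  plan:
    - [1,0,0,-3,0]
    - [1,0,0,-5,0]
    - [1,4.4,-1.8,0,0]
    - [1,4.4,-1.8,0,0]
    - [1,4.4,-2,0,0]
    - [1,4.3,-2.6,0,0]
    - [1,0,0,0,0]
    - [1,0,0,4,0]
    - [1,0,0,3,0]
    - [1,0,0,0,0]

```text
time_s: 41.05
tool_pos: [0.5839, 0.3007, 0.0178]
tool_rot: [[0.002, 1.0, -0.003], [1.0, -0.002, -0.003], [-0.003, -0.003, -1.0]]
contact_force: [0.3, 0.3, -2.6]
opening: 0.0534
grasp_force: 30.0
```

Request:
servo_tool:
  plan:
    - [1,0,0,0.2,0]
    - [1,0,0,0.2,0]
    - [1,0,0,0.1,0]
    - [1,0,0,0.1,0]
    - [1,0,0,0,0]
    - [1,0,0,0,0]

```text
time_s: 41.8
tool_pos: [0.585, 0.3028, 0.0145]
tool_rot: [[0.001, 1.0, 0.001], [1.0, -0.001, 0.0], [0.0, 0.001, -1.0]]
contact_force: [0.2, 0.6, 2.1]
opening: 0.0537
grasp_force: 30.0
```

Request:
servo_tool:
  plan:
    - [-0.5,0,0,0,0]
    - [-0.5,0,0,0,0]
    - [-0.5,0,0,0,0]
    - [-0.5,0,0,-2,0]
    - [-0.5,0,0,-4,0]
    - [-0.8,0,0,-5,0]
    - [-0.8,0,0,-4,0]

```text
time_s: 42.68
tool_pos: [0.5849, 0.3033, 0.1678]
tool_rot: [[0.001, 1.0, 0.002], [1.0, -0.001, 0.001], [0.001, 0.002, -1.0]]
contact_force: [0.4, 0.5, -1.3]
opening: 0.0785
grasp_force: 0.0
```

Request:
servo_tool:
  plan:
    - [-0.8,-5,-2.7,0,0]
    - [-0.8,-5,-2.7,0,0]
    - [-0.8,-5,-2.8,0,0]
    - [-0.8,-5,-2.8,0,0]
    - [-0.8,-5,-2.8,0,0]
    - [-0.8,-5,0,0,0]
    - [-0.8,-4,0,0,0]
    - [-0.8,0,0,0,0]
    - [-0.8,0,0,0,0]

```text
time_s: 43.8
tool_pos: [0.4466, -0.0363, 0.165]
tool_rot: [[0.001, 1.0, 0.001], [1.0, -0.001, -0.0], [-0.0, 0.001, -1.0]]
contact_force: [-0.0, 0.7, 0.1]
opening: 0.0786
grasp_force: 0.0
```

```bash
python3 - <<'E'
from h import *
f=grab_frame("wrist"); cv2.imwrite("pics/w5.png",cv2.resize(f["img"],(800,600),interpolation=cv2.INTER_CUBIC)); np.save("w5.npy",f,allow_pickle=True)
blobs("wrist"); tool((.447,.043,.009))
E
```

```text
wrist mid [0.445 0.042 0.034] size [0.054 0.053] bgr [221. 227. 232.] px [254.  98.]
wrist mid [ 0.541 -0.067  0.035] size [0.018 0.015] bgr [68. 74. 73.] px [347. 211.]
wrist mid [ 0.607 -0.1    0.035] size [0.077 0.032] bgr [ 81. 132. 165.] px [410. 242.]
wrist mid [ 0.475 -0.213  0.035] size [0.016 0.037] bgr [62. 68. 66.] px [281. 334.]
wrist mid [ 0.543 -0.239  0.035] size [0.049 0.018] bgr [114. 123. 122.] px [335. 351.]
(0.447, 0.043, 0.009) -> tool cm [ 7.87  0.04 15.57]
```

View pics/w5.png

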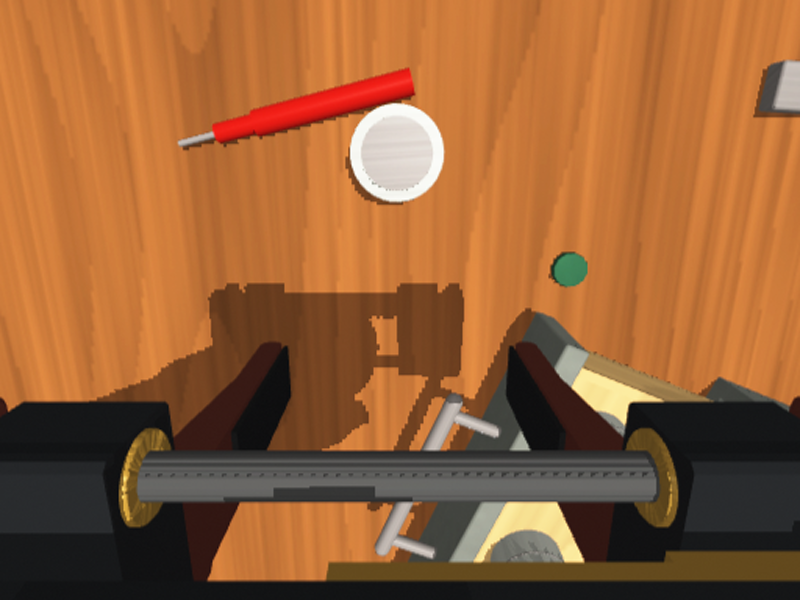

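Tin 1 is at (397,152), touching the probe that runs from (413,82) to (180,143). I'll turn the fingers parallel to the probe so they stay clear of it.

Request:
servo_tool:
  plan:
    - [-0.8,4,0,0,0]
    - [-0.8,3.9,0,0,0]
    - [-0.8,0,0,0,-0.12]
    - [-0.8,0,0,0,-0.12]
    - [-0.8,0,0,4,0]
    - [-0.8,0,0,5,0]
    - [-0.8,0,0,4,0]
    - [-0.8,0,0,2.4,0]
    - [-0.8,0,0,0,0]

```text
time_s: 45.02
tool_pos: [0.4452, 0.0433, 0.0091]
tool_rot: [[-0.24, 0.971, -0.003], [0.971, 0.24, 0.001], [0.001, -0.003, -1.0]]
contact_force: [0.7, 0.0, 0.2]
opening: 0.0787
grasp_force: 0.0
```

Request:
servo_tool:
  plan:
    - [1,0,0,0,0]
    - [1,0,0,0,0]
    - [1,0,0,0,0]
    - [1,0,0,0,0]
    - [1,0,0,0,0]

```text
time_s: 45.65
tool_pos: [0.447, 0.0417, 0.0109]
tool_rot: [[-0.236, 0.972, 0.001], [0.972, 0.236, -0.0], [-0.001, 0.001, -1.0]]
contact_force: [-2.0, -0.7, 7.4]
opening: 0.0533
grasp_force: 30.0
```

Request:
servo_tool:
  plan:
    - [1,0,0,-2,0]
    - [1,0,0,-4,0]
    - [1,0,0,-3,0]
    - [1,0,0,0,0.12]
    - [1,0,0,0,0.12]
    - [1,0,0,0,0]
    - [1,0,0,0,0]

```text
time_s: 46.52
tool_pos: [0.4463, 0.0418, 0.1001]
tool_rot: [[-0.002, 1.0, -0.0], [1.0, 0.002, -0.0], [-0.0, -0.0, -1.0]]
contact_force: [-0.4, 0.4, -2.8]
opening: 0.0533
grasp_force: 30.0
```

Request:
servo_tool:
  plan:
    - [1,4.4,0.5,0,0]
    - [1,4.4,0.5,0,0]
    - [1,4.4,0.5,0,0]
    - [1,4.4,0.5,0,0]
    - [1,4.4,0.5,0,0]
    - [1,4,0.4,0,0]
    - [1,0,0,3,0]
    - [1,0,0,3,0]
    - [1,0,0,2,0]
    - [1,0,0,0,0]

```text
time_s: 47.78
tool_pos: [0.4749, 0.3012, 0.0188]
tool_rot: [[0.0, 1.0, -0.003], [1.0, -0.0, -0.001], [-0.001, -0.003, -1.0]]
contact_force: [0.1, -0.1, -1.4]
opening: 0.0535
grasp_force: 30.0
```

Request:
servo_tool:
  plan:
    - [1,0,0,0.2,0]
    - [1,0,0,0.1,0]
    - [1,0,0,0.1,0]
    - [1,0,0,0.1,0]
    - [1,0,0,0,0]
    - [1,0,0,0,0]

```text
time_s: 48.52
tool_pos: [0.4757, 0.3018, 0.0152]
tool_rot: [[0.001, 1.0, 0.0], [1.0, -0.001, -0.0], [-0.0, 0.0, -1.0]]
contact_force: [-0.3, 1.7, -0.8]
opening: 0.0536
grasp_force: 30.0
```

Request:
servo_tool:
  plan:
    - [-0.5,0,0,0,0]
    - [-0.5,0,0,0,0]
    - [-0.5,0,0,0,0]
    - [-0.5,0,0,-2,0]
    - [-0.5,0,0,-4,0]
    - [0.3,0,0,-5,0]
    - [0.3,0,0,-4,0]
    - [0.3,-5,-0.2,0,0]
    - [0.3,-5,-0.2,0,0]
    - [0.3,-5,-0.2,0,0]

```text
time_s: 49.78
tool_pos: [0.4694, 0.1506, 0.1665]
tool_rot: [[0.0, 1.0, 0.002], [1.0, -0.0, -0.0], [-0.0, 0.002, -1.0]]
contact_force: [-0.0, -0.6, 0.6]
opening: 0.0309
grasp_force: 0.0
```

Request:
servo_tool:
  plan:
    - [0.3,-5,-0.2,0,0]
    - [0.3,-5,-0.2,0,0]
    - [0.3,-5,-0.2,0,0]
    - [0.3,-5,-0.2,0,0]
    - [0.3,-5,-0.2,0,0]
    - [0.3,-6,0,0,0.13]
    - [0.3,0,0,0,0.13]
    - [0.3,0,0,0,0.13]
    - [0.3,0,0,0,0]
    - [0.3,0,0,0,0]

```text
time_s: 51.02
tool_pos: [0.4594, -0.1579, 0.1658]
tool_rot: [[0.378, 0.926, 0.001], [0.926, -0.378, -0.0], [-0.0, 0.001, -1.0]]
contact_force: [-0.3, 0.1, 0.6]
opening: 0.0307
grasp_force: 0.0
```

```bash
python3 - <<'E'
from h import *
tool((.4585,-.161,.036)); s=read_state(); print(s["tool_rot"],s["opening"])
f=grab_frame("scene"); cv2.imwrite("pics/s6.png",cv2.resize(f["img"][120:300,70:400],(800,436),interpolation=cv2.INTER_CUBIC))
f=grab_frame("wrist");R=np.array(s["tool_rot"]);p=np.array(s["tool_pos"])
# bar by depth/height: tool coordinates of points 48..60 mm high in front of drawer
d=f["depth"];v,u=np.indices(d.shape);c=np.stack([(u-f["cx"])/f["fx"]*d,(v-f["cy"])/f["fy"]*d,d],-1);w=(c-f["t"])@f["R"];q=(w-p)@R
m=(w[...,2]>.05)&(w[...,2]<.06)&(q[...,1]<.02)&(q[...,1]>-.03)&(d>0);print(m.sum(),q[m].min(0),q[m].max(0),np.median(q[m],0))
E
```

```text
(0.4585, -0.161, 0.036) -> tool cm [-0.32  0.02 12.98]
[[ 3.77862902e-01  9.25861320e-01  6.66543490e-04]
 [ 9.25861537e-01 -3.77862634e-01 -4.95109130e-04]
 [-2.06540514e-04  8.04210352e-04 -9.99999655e-01]] 0.030693970606932033
1848 [-0.06926682 -0.00454989  0.10703628] [0.05997288 0.0196218  0.11561339] [0.00217442 0.00125176 0.10992182]
```

View pics/s6.png

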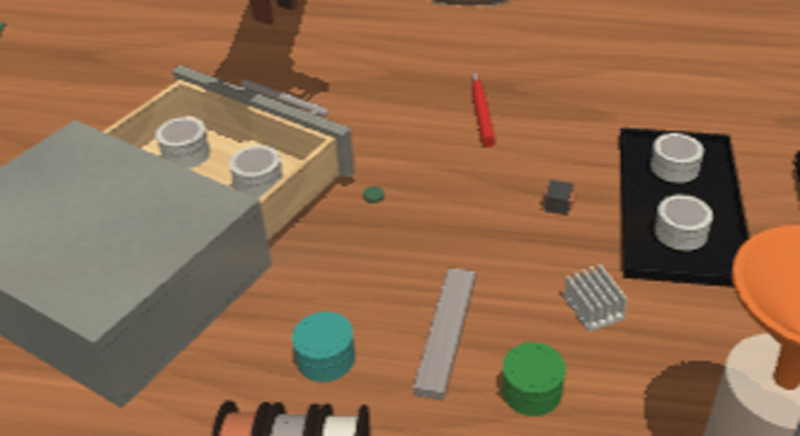

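Both steady tins stand in the drawer at (182,140) and (255,168), and both rocking tins stand in the tray at (677,155) and (684,220). Now I'll shut the drawer.

Request:
servo_tool:
  plan:
    - [0.3,0,0.05,4,0]
    - [0.3,0,0,4,0]
    - [0.3,0,0,3,0]
    - [0.3,0,0,1.9,0]
    - [0.3,0,0,0,0]
    - [1,0,0,0,0]
    - [1,0,0,0,0]
    - [1,0,0,0,0]
    - [1,0,0,0,0]

```text
time_s: 52.25
tool_pos: [0.4604, -0.1587, 0.037]
tool_rot: [[0.381, 0.924, 0.002], [0.925, -0.381, -0.001], [-0.0, 0.002, -1.0]]
contact_force: [-0.6, 0.3, 6.9]
opening: 0.0105
grasp_force: 30.0
```

Request:
servo_tool:
  plan:
    - [1,0,0.5,0,0]
    - [1,0,1,0,0]
    - [1,0,1.5,0,0]
    - [1,0,1.5,0,0]
    - [1,0,1.5,0,0]
    - [1,0,1.5,0,0]
    - [1,0,1.5,0,0]
    - [1,0,1.5,0,0]
    - [1,0,1.5,0,0]
    - [1,0,1,0,0]

```text
time_s: 53.5
tool_pos: [0.5808, -0.2087, 0.0371]
tool_rot: [[0.382, 0.924, 0.001], [0.924, -0.382, -0.001], [-0.0, 0.001, -1.0]]
contact_force: [-1.6, -0.6, 7.7]
opening: 0.0102
grasp_force: 30.0
```

Request:
servo_tool:
  plan:
    - [1,0,0.4,0,0]
    - [1,0,0.3,0,0]
    - [1,0,0.2,0,0]
    - [1,0,0,0,0]
    - [1,0,0,0,0]

```text
time_s: 54.12
tool_pos: [0.5887, -0.2119, 0.0371]
tool_rot: [[0.381, 0.924, 0.001], [0.924, -0.381, -0.001], [-0.001, 0.001, -1.0]]
contact_force: [-1.0, -1.2, 5.6]
opening: 0.01
grasp_force: 30.0
```

Not yet at the stop, so I'll keep pushing until force builds.

Request:
servo_tool:
  plan:
    - [1,0,0.2,0,0]
    - [1,0,0.2,0,0]
    - [1,0,0.2,0,0]
    - [1,0,0,0,0]

```text
time_s: 54.62
tool_pos: [0.5886, -0.2119, 0.0369]
tool_rot: [[0.381, 0.925, -0.011], [0.925, -0.381, 0.001], [-0.003, -0.01, -1.0]]
contact_force: [-21.0, 6.3, 22.8]
opening: 0.0105
grasp_force: 30.0
```

Request:
servo_tool:
  plan:
    - [1,0,0.1,0,0]
    - [1,0,0.1,0,0]
    - [1,0,0.1,0,0]
    - [1,0,0,0,0]

```text
time_s: 55.12
tool_pos: [0.5886, -0.2119, 0.0367]
tool_rot: [[0.38, 0.925, -0.016], [0.925, -0.38, 0.002], [-0.004, -0.016, -1.0]]
contact_force: [-29.3, 9.5, 32.2]
opening: 0.0104
grasp_force: 30.0
```

Request:
servo_tool:
  plan:
    - [1,0,0.1,0,0]
    - [1,0,0.1,0,0]
    - [1,0,0,0,0]

```text
time_s: 55.5
tool_pos: [0.5886, -0.212, 0.0366]
tool_rot: [[0.38, 0.925, -0.02], [0.925, -0.38, 0.003], [-0.005, -0.02, -1.0]]
contact_force: [-36.4, 11.8, 37.2]
opening: 0.0103
grasp_force: 30.0
```

The drawer is hard against its stop. I'll relax the push, release and lift away.

Request:
servo_tool:
  plan:
    - [1,0,-0.4,0,0]
    - [1,0,-0.4,0,0]
    - [1,0,-0.1,0,0]
    - [1,0,0,0,0]
    - [0.3,0,0,0,0]
    - [0.3,0,0,0,0]
    - [0.3,0,0,0,0]

```text
time_s: 56.38
tool_pos: [0.5902, -0.2121, 0.0361]
tool_rot: [[0.381, 0.925, 0.0], [0.925, -0.381, 0.0], [0.0, 0.0, -1.0]]
contact_force: [-0.6, 0.2, -0.5]
opening: 0.0306
grasp_force: 0.0
```

Request:
servo_tool:
  plan:
    - [0.3,0,0,-2,0]
    - [0.3,0,0,-5,0]
    - [0.3,0,0,-5,0]
    - [0.3,0,0,-5,0]
    - [0.3,0,-5,0,0]
    - [0.3,0,-5,0,0]
    - [0.3,0,0,0,0]
    - [0.3,0,0,0,0]

```text
time_s: 57.38
tool_pos: [0.4986, -0.1745, 0.2075]
tool_rot: [[0.381, 0.924, 0.002], [0.924, -0.381, -0.001], [-0.0, 0.003, -1.0]]
contact_force: [0.5, -0.4, -0.1]
opening: 0.0309
grasp_force: 0.0
```

```bash
python3 - <<'E'
from h import *
a=[]
f=grab_frame("wrist"); a.append(cv2.resize(f["img"],(400,300)))
f=grab_frame("side"); a.append(cv2.resize(f["img"],(400,300)))
cv2.imwrite("pics/fin.png",np.hstack(a)); blobs("scene")
E
```

```text
scene mid [-0.072  0.741  0.035] size [0.203 0.276] bgr [103.  98.  93.] px [467. 103.]
scene mid [0.477 0.302 0.035] size [0.057 0.054] bgr [153. 162. 167.] px [350. 182.]
scene mid [0.587 0.303 0.035] size [0.053 0.053] bgr [154. 164. 169.] px [352. 208.]
scene mid [0.637 0.631 0.035] size [0.119 0.079] bgr [ 83. 201. 226.] px [497. 234.]
scene mid [ 0.786 -0.16   0.035] size [0.175 0.077] bgr [82. 90. 92.] px [145. 252.]
scene mid [ 0.794 -0.03   0.034] size [0.054 0.053] bgr [138. 151.  69.] px [203. 258.]
scene mid [0.803 0.163 0.034] size [0.055 0.053] bgr [ 70. 137.  66.] px [290. 272.]
scene mid [0.864 0.332 0.035] size [0.042 0.045] bgr [ 96. 108. 123.] px [376. 310.]
scene mid [0.917 0.521 0.035] size [0.113 0.03 ] bgr [62. 67. 67.] px [492. 348.]
```

View pics/fin.png

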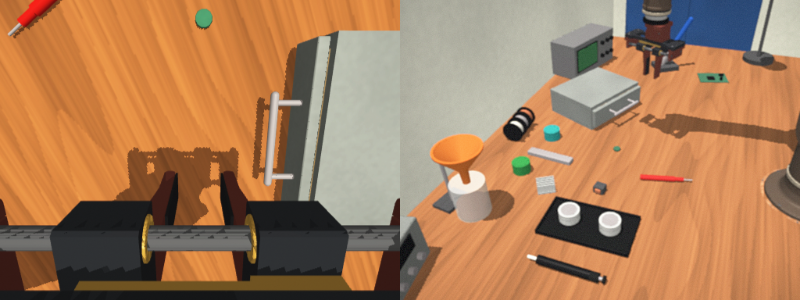

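```bash
python3 - <<'E'
from h import *
f=grab_frame("wrist"); ax=np.array([.9245,-.381])
d=f["depth"];v,u=np.indices(d.shape);c=np.stack([(u-f["cx"])/f["fx"]*d,(v-f["cy"])/f["fy"]*d,d],-1);w=(c-f["t"])@f["R"]
a=w[...,:2]@ax; b=w[...,:2]@np.array([.381,.9245])
for z0,z1,n in [(.05,.06,"bar"),(.074,.081,"panel"),(.087,.093,"top")]:
    m=(w[...,2]>z0)&(w[...,2]<z1)&(d>0)&(a>.55)&(a<.75)&(b>-.02)&(b<.13); print(n,m.sum(),a[m].min().round(4),np.percentile(a[m],5).round(4),np.median(a[m]).round(4),a[m].max().round(4))
print("bar at stop", np.array([.5886,-.212])@ax)
cv2.imwrite("pics/gap.png",cv2.resize(f["img"][30:200,330:450],(423,600),interpolation=cv2.INTER_CUBIC))
E
```

```text
bar 1982 0.6178 0.6187 0.6267 0.6599
panel 2886 0.658 0.6591 0.6663 0.6754
top 13920 0.6728 0.6765 0.7108 0.75
bar at stop 0.6249327
```

View pics/gap.png

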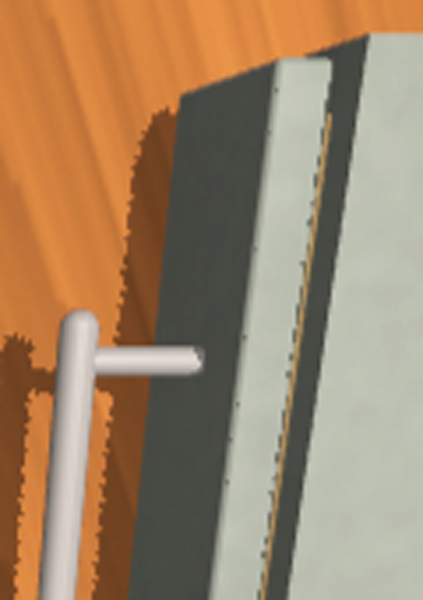

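```bash
python3 -c "
from bench import *
print(close_job())"
```

```text
the job is handed in; nothing more can be done
None
```

I pressed all four tins first and handed the job in at about 57 s: the two steady tins are upright in the drawer, the two rocking ones upright in the tray, and the drawer was pushed shut hard against its stop. During the run one tin was knocked about 3 cm and ended up against the red probe, which now lies at a slightly different angle; I did not move the probe.

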